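Assemble a cascade air sampler on its spring base

ROBOT

A 6-joint arm with a two-finger parallel gripper is mounted at the origin on a cart in front of the work surface, level with it; the furniture and walls round the work are solid. World frame = base frame: x ahead of the robot, y to its left, z up, the work surface at z = 0. Lengths are in m, angles in rad, forces in N, time in s.
With the tool pointing down it reaches from about 0.35 to 0.85 m from the base axis. Payload 8.1 kg.
Tool frame: the origin (TCP) lies midway between the tips of the shut fingers; the grasp point (between the pads) lies 19 mm behind it (robot.grip_point_offset is the distance from the TCP to the grasp point, in m); z points along the fingers, y is the line along which they close (so a half turn about z gives the same grasp; the last joint's range is limited). The gripper opens to 93 mm and grips with 3 to 60 N. Pads are 15 mm wide; open, the fingers measure 128 mm over their backs; the gripper's body (75 mm by 188 mm) begins 65 mm behind the grasp point.
Start: joints at [-1.405, 0.13, 1.488, -0, 1.523, -0.085], TCP at [0.149, -0.581, 0.219] pointing down, gripper open.
Joint ranges: [-2.96, 2.96], [-0.89, 2.26], [0.02, 2.5], [-1.34, 4.48], [0, 2.73], [-2.66, 2.66]. Speed limits (rad/s): [2.39, 2.39, 2.79, 3.14, 3.14, 3.14].

INTERFACE

Orientations are given as a rotation vector (axis times angle).
In Python, from plant import robot, read_camera, job gives the robot as it stands.
- The arm moves only by the shell command python3 -m inch 'ROWS' [FORCE]. ROWS is JSON, one flat list of numbers, 5 for each row, row after row: the shift along the world's x, y, z in mm, then the turn about the world's z in degrees, then the opening in per cent of the stroke, from 0 (shut) to 100 (fully open). In form: [dx, dy, dz, yaw, hand, dx, dy, dz, yaw, hand, ...]. A call has 1 to 10 rows; each row is the pose to reach, as a shift and turn from the pose commanded when the call began; what a row does not reach only later rows make up. A row lasts 1/12 s, in which the tool goes at most 41.7 mm and 7.16 degrees, less where a joint would pass 70% of its speed; a pose out of reach is approached as far as the arm can. A call with a gripper value outside its range is refused whole. The fingers move at their own pace and stop on an object; FORCE is the grip in N (left out, the last holds). Time passes only in rows, so rows that repeat a pose let the fingers close. It gives the time, the measured TCP pose, the force, the opening and the grip force at its end, in the units of the state.
- robot.read_state(): the state, without advancing time (a new reading comes with each control period).
- read_camera(name): name is "scene" or "top" or "wrist"; returns a dict with "image" (480x640x3 uint8, blue, green, red), "K" (3x3 intrinsics, pixels), "extrinsics" (4x4, takes a point from world to camera coordinates); the wrist camera has in their place "mount" (4x4, takes a point from camera to tool coordinates, whose origin is the TCP and whose axes are the flange's). Camera axes: x right, y down, z forward; pixel columns grow to the right and rows downward; lengths in m; the calibration is good to about 2 mm. A picture is of the moment at which its call begins: read the wrist's pose just before it. There is no depth.
- job.close_job(): hands the job in; it is judged then, once.
The state is a dict: "t": time; "q": joint angles; "dq": joint speeds; "joint_torque": joint torques, N m; "tool_pos": TCP position; "orientation": TCP orientation; "force": force on the tool from outside, world axes, zero at the start; "wrist_torque": the same for the moment, N m; "opening": finger opening in m; "gripper_force": force on a finger pad.
Only numpy, scipy, OpenCV 4.12 (cv2) and the standard library are available. Lean on these libraries where they do the work, as an engineer would, in place of code of your own. Each camera call takes 0.05 s, during which the arm holds its last target. There are 200 camera calls.

TASK

Assemble the cascade air sampler: stack the three perforated stages on the spring seat of its base with the finest holes at the bottom, the medium holes between, and the largest holes on top. Then put the inlet cover on the stack with its two ears in line with the two catches, press it straight down until both catches have snapped over the ears, and let go. Leave the timer and the dropper bottle where they stand.

Things in the scene. Friction and masses are not known exactly. Their poses are not given: they have to be found in the camera images.
- sampler_base: Base of the sampler, fixed to the bench: grey foot plate 104 x 176 mm, 16 mm high, round spring seat in the middle, sprung upright catch at each long end. Origin: centre of its underside on the bench, z up, y from catch to catch, hose nipple at +x. Seat rim 46 mm above the origin, with a recess 46 mm wide, 5 mm deep. Beside the stack along x is room for fingers (seat housing 22 mm high).
- seat (a joint): How far the spring seat in the base is pressed down (m): 0 up, 0.020 at its stop. Spring: 5 N at 0, plus 0.5 N per mm. The catches snap in at about 0.016, at a push of about 8 to 13 N; with the cover caught the seat stays at about 0.0155.
- catch_left (a joint): Lean of the catch at +y of the base (rad): 0 upright (rest, closed), grows outward, about 0.07 while an ear slides past; a weak spring returns it. It stands at y = 65 mm, 125 mm high; its nose points inward to y = 56 mm, underside flat, 101.5 mm above the base's origin, the upper side sloping, so that an ear pressed from above pushes it aside.
- catch_right (a joint): The same for the catch at -y of the base (mirror image).
- stage_fine: Round stainless-steel stage, 20 mm high, 56 mm diameter, sunk top plate with 91 pin holes of 1.5 mm; 80 g. Stands on the bench. Origin: centre of underside, z up. Its lowest 4 mm is a spigot of 43 mm diameter (bevelled) that drops into the recess (46 mm wide, 5 mm deep) on top of seat or stage; the shoulder rests on the rim there. On the unpressed seat its origin is 42 mm above the base's.
- stage_medium: Like stage_fine (same diameter, spigot, recess, origin) but 26 mm high, with 19 holes of 4.5 mm in its top plate; 90 g. Every part nested on a stage has its origin 4 mm below that stage's top rim.
- stage_coarse: Like stage_fine (same diameter, spigot, recess, origin) but 32 mm high, with five large holes of 11 mm in its top plate; 100 g.
- inlet_cover: Steel inlet cover, 48 mm high, 120 g, stands on the bench. Upright round neck (28 mm diameter, 18 to 48 mm above the origin, grip it there); flat crossbar with ears out to y = +-62 mm (16 mm wide, 4 to 9 mm above the origin). Origin: centre of underside, z up, y along the ears, alike both ways round. Spigot as on the stages. Origin on the full stack: 108 mm above the base's, caught 92 mm.
- timer: White bench timer, 66 x 66 x 19 mm, lying on the bench; bystander. Origin: centre of its underside.
- dropper_bottle: Small bottle with screw cap, 26 mm diameter, 64 mm high, standing on the bench; bystander. Origin: centre of its underside.

How it is judged:
By the outcome, as a careful person would: the job done as asked, in the order asked, and still so for the second after the job is handed in, with the robot touching nothing.
It also fails if it takes over 125 s, if anything falls off the work surface, if the arm or the gripper's body presses on something with over 40 N, if the wrist force passes 120 N, or if a joint passes its speed limit or range.

## Working session

There is one attempt and no reset: what is moved stays moved. The work goes in short steps, Python scripts to look and compute and a shell command to move; the robot and the scene stay as the last step left them, time stands still between calls to the robot, and variables do not carry over. Pictures are saved under pics/ and viewed, at most 14 in all, crops included, and the job is handed in when it is done.

```bash
mkdir -p pics; ls; python3 - <<'E'
from plant import robot, read_camera
import cv2
for n in("scene","top"):
    c=read_camera(n); cv2.imwrite(f"pics/{n}0.png",c["image"]); print(n,c["K"],c["extrinsics"])
s=robot.read_state(); print(s)
E
```

```text
pics
scene [[487.35150358   0.         325.74832367]
 [  0.         487.35150358 231.10343389]
 [  0.           0.           1.        ]] [[-0.90012439 -0.43514915 -0.02052548  0.50978903]
 [-0.24341173  0.54146492 -0.80471515  0.18108943]
 [ 0.36128494 -0.71934759 -0.59330619  0.73427357]
 [ 0.          0.          0.          1.        ]]
top [[435.61518389   0.         313.91879845]
 [  0.         435.61518389 239.81566387]
 [  0.           0.           1.        ]] [[-0.02126939 -0.99970495 -0.01173169  0.03138989]
 [-0.98005629  0.02316746 -0.19736497  0.55547641]
 [ 0.19757853  0.00729988 -0.98025988  0.94248168]
 [ 0.          0.          0.          1.        ]]
{'t': 0.1, 'q': array([-1.40539115e+00,  1.31066683e-01,  1.48916744e+00,  2.72073571e-05,
        1.52304336e+00, -8.53668846e-02]), 'dq': array([ 0.00044289, -0.00152974, -0.00408128,  0.00014213,  0.00048049,
       -0.00019223]), 'joint_torque': array([ 1.03376598e-03, -5.61344111e+01, -4.93095303e+01,  7.68919266e-02,
        2.90799042e-02, -5.83699762e-05]), 'tool_pos': array([ 0.14885501, -0.58069836,  0.21770531]), 'orientation': array([-3.11525838e+00, -3.92667760e-01,  6.31971778e-05]), 'force': array([-0.32469018,  0.22878581, -0.5312677 ]), 'wrist_torque': array([ 0.02946677,  0.00773698, -0.03086489]), 'gripper_force': 0.0, 'opening': 0.0929408971462695}
```

View pics/top0.png

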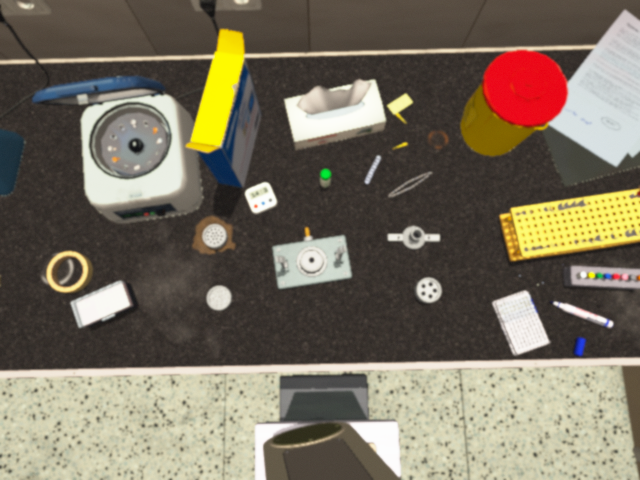

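View pics/scene0.png

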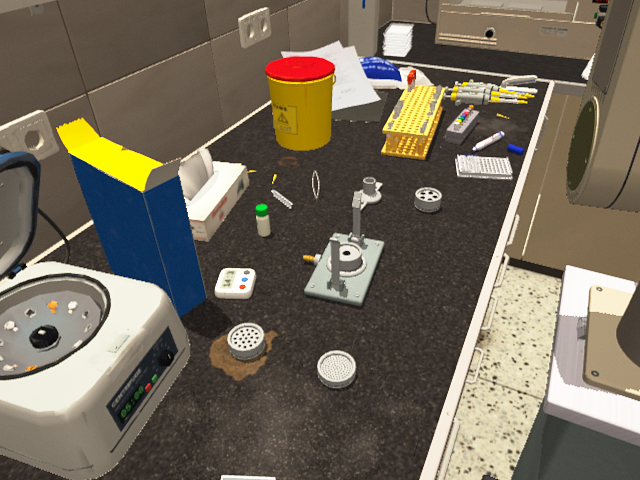

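Top view: fine (219,298), medium (214,236), base (312,261), cover (414,237), coarse (429,291). I'll enlarge it for better pixel positions.

```bash
cat > h.py <<'E'
import numpy as np, cv2
from plant import robot, read_camera
def ray(c,uv,z,E=None):
    E=c["extrinsics"] if E is None else E
    d=np.linalg.inv(c["K"])@[uv[0],uv[1],1]; R=E[:3,:3]; o=-R.T@E[:3,3]; d=R.T@d
    return o+d*(z-o[2])/d[2]
def wristE(c,s):
    T=np.eye(4); T[:3,:3]=cv2.Rodrigues(np.array(s["orientation"]))[0]; T[:3,3]=s["tool_pos"]
    return np.linalg.inv(T@c["mount"])
def proj(c,p,E):
    q=E[:3,:3]@p+E[:3,3]; q=c["K"]@q; return q[:2]/q[2]
E
python3 - <<'E'
from h import *
c=read_camera("top")
im=c["image"][200:325,190:450]; cv2.imwrite("pics/top1.png",cv2.resize(im,None,fx=3,fy=3,interpolation=cv2.INTER_CUBIC))
for n,uv,z in[("fine",(219,298),.02),("med",(214,236),.026),("coarse",(429,291),.032),("cover",(415,231),.048),("base",(312,261),.046)]: print(n,ray(c,uv,z).round(4))
E
```

```text
fine [0.4309 0.2421 0.02  ]
med [0.5768 0.2558 0.026 ]
coarse [ 0.4353 -0.2413  0.032 ]
cover [ 0.5728 -0.2151  0.048 ]
base [0.5086 0.0244 0.046 ]
```

View pics/top1.png

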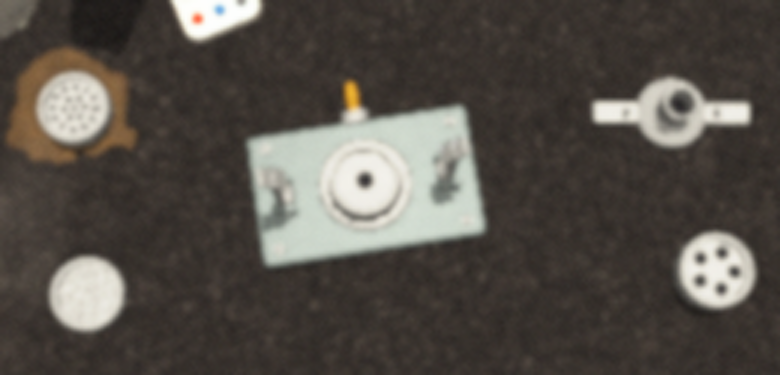

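Crop coordinates: base plate corners (248,138), (464,105), (485,233), (266,267); ear ends (593,113), (750,113); fine (88,293), medium (74,107), coarse (717,270).

```bash
python3 - <<'E'
from h import *
c=read_camera("top")
f=lambda x,y,z: ray(c,((x+.5)/3-.5+190,(y+.5)/3-.5+200),z)
P=[f(*p,.016) for p in[(248,138),(464,105),(485,233),(266,267)]]
d=P[0]+P[3]-P[1]-P[2]; print("base",np.mean(P,0).round(4),"edge",(np.linalg.norm(d)/2).round(4),"yaw",np.degrees(np.arctan2(-d[0],d[1])))
print("seat",f(365,184,.046))
a,b=f(593,113,.009),f(750,113,.009);d=a-b;print("cover",(a+b)/2,np.linalg.norm(d),np.degrees(np.arctan2(-d[0],d[1])))
for n,p in(("fine",(88,293,.02)),("med",(74,107,.026)),("coarse",(717,270,.032))):print(n,f(*p).round(4))
R=cv2.Rodrigues(robot.read_state()["orientation"])[0];print(R.round(3), "closing yaw of y axis from x:",np.degrees(np.arctan2(R[1,1],R[0,1])))
E
```

```text
base [0.5123 0.0258 0.016 ] edge 0.1731 yaw 7.523817392005224
seat [0.50860569 0.0259639  0.046     ]
cover [ 0.56585082 -0.21939558  0.009     ] 0.12507196507214124 -1.3581477436191132
fine [0.4324 0.2421 0.02  ]
med [0.5784 0.255  0.026 ]
coarse [ 0.4383 -0.2407  0.032 ]
[[ 0.969  0.248 -0.   ]
 [ 0.248 -0.969  0.001]
 [ 0.    -0.001 -1.   ]] closing yaw of y axis from x: -75.6322477810104
```

```bash
python3 -m inch '[330,350,80,72,100,330,350,80,72,100,330,350,80,72,100,330,350,80,72,100,330,350,80,72,100,330,350,80,72,100,330,350,80,72,100,330,350,80,72,100,330,350,80,72,100,330,350,80,72,100]'; python3 -m inch '[0,0,0,0,100,40,0,0,11,100,40,0,0,11,100,40,0,0,11,100,40,0,0,11,100,40,0,0,11,100]'; python3 - <<'E'
from h import *
s=robot.read_state();c=read_camera("wrist");cv2.imwrite("pics/w1.png",c["image"]);print(s["tool_pos"],s["q"],s["orientation"],c["mount"].round(3),c["K"])
t=read_camera("top")
print("flap",ray(t,(217,155),.25),ray(t,(235,185),0))
E
```

```text
t: 1.03
tool_pos: [0.4318, -0.2804, 0.2874]
orientation: [2.291, 2.149, 0.0]
force: [1.2, -0.7, 0.2]
opening: 0.0928
gripper_force: 0.0
t: 1.53
tool_pos: [0.4703, -0.2827, 0.2874]
orientation: [2.086, 2.349, -0.0]
force: [0.2, -0.6, 0.1]
opening: 0.0929
gripper_force: 0.0
[ 0.470272  -0.2826718  0.2873766] [-6.34487345e-01 -2.77679804e-02  1.52763217e+00 -2.55896204e-04
  1.64125904e+00 -7.52844645e-01] [ 2.08586282e+00  2.34855206e+00 -3.31672686e-04] [[ 0.001 -0.971 -0.238  0.065]
 [ 1.     0.001 -0.    -0.001]
 [ 0.001 -0.238  0.971 -0.166]
 [ 0.     0.     0.     1.   ]] [[371.6324944    0.         313.77867464]
 [  0.         371.6324944  240.63355174]
 [  0.           0.           1.        ]]
flap [0.68695944 0.19959294 0.25      ] [0.71105908 0.21280832 0.        ]
```

View pics/w1.png

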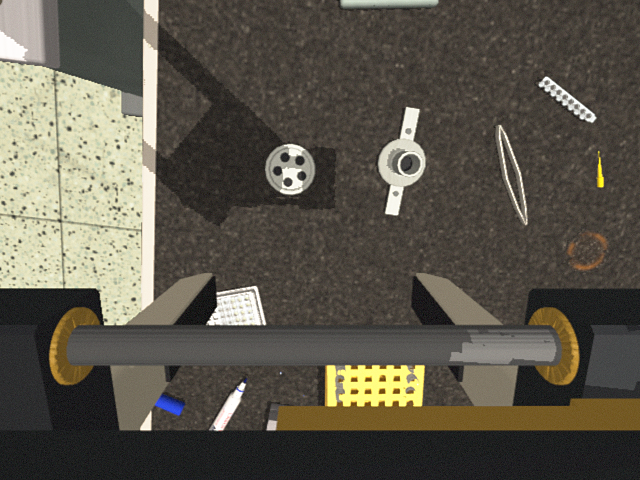

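Wrist view: coarse rim centre (290,169), cover ears' ends (411,108) and (392,215), neck top (408,163).

```bash
cat >> h.py <<'E'
def W(uvz):
    s=robot.read_state();c=read_camera("wrist");E=wristE(c,s);return [ray(c,(u,v),z,E).round(4) for u,v,z in uvz]
def yaw():
    R=cv2.Rodrigues(robot.read_state()["orientation"])[0];return np.degrees(np.arctan2(R[1,1],R[0,1]))
E
python3 - <<'E'
from h import *
p=W([(290,169,.032),(411,108,.009),(392,215,.009),(408,163,.048)]);print(p)
d=p[1]-p[2];print((p[1]+p[2])/2,np.degrees(np.arctan2(-d[0],d[1])),yaw())
E
```

```text
[array([ 0.4381, -0.2428,  0.032 ]), array([ 0.566 , -0.1601,  0.009 ]), array([ 0.5654, -0.284 ,  0.009 ]), array([ 0.5638, -0.2205,  0.048 ])]
[ 0.5657  -0.22205  0.009  ] -0.27745923312249055 6.840912526113583
```

```bash
python3 -m inch '[40,210,0,0.7,100,40,210,0,0.7,100,40,210,0,0.7,100,40,210,0,0.7,100,40,210,0,0.7,100,40,210,0,0.7,100,40,210,0,0.7,100,40,210,0,0.7,100]';  python3 - <<'E'
from h import *
s=robot.read_state();c=read_camera("wrist");cv2.imwrite("pics/w2.png",cv2.resize(c["image"][20:270,180:500],None,fx=2.4,fy=2.4,interpolation=cv2.INTER_CUBIC));print(s["tool_pos"],yaw())
E
```

```text
t: 2.35
tool_pos: [0.5108, -0.0726, 0.2875]
orientation: [2.066, 2.365, -0.0]
force: [-0.9, -0.5, 0.3]
opening: 0.0928
gripper_force: 0.0
[ 0.51077722 -0.07259229  0.28746506] 7.628868276751946
```

View pics/w2.png

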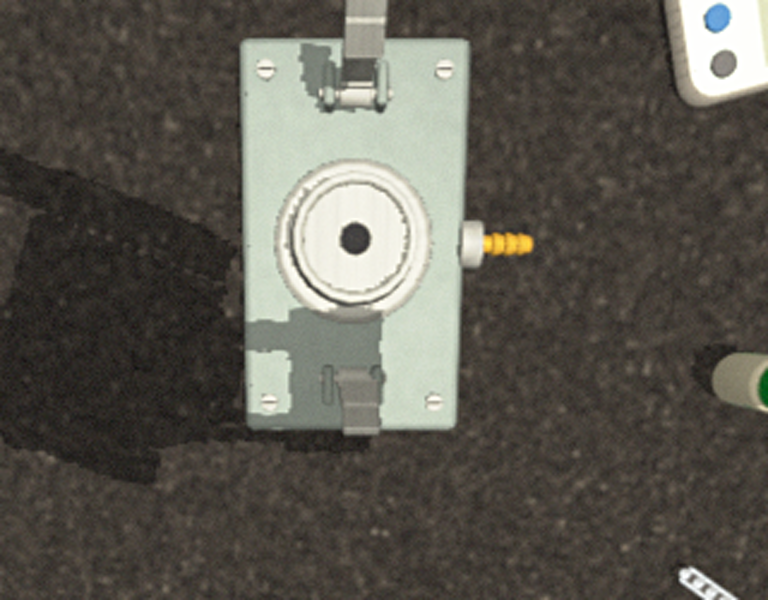

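The base in the crop: plate corners (241,40), (469,40), (456,428), (246,428); seat hole (355,238).

```bash
python3 - <<'E'
from h import *
f=lambda x,y,z:((x+.5)/2.4-.5+180,(y+.5)/2.4-.5+20,z)
p=W([f(241,40,.016),f(469,40,.016),f(456,428,.016),f(246,428,.016),f(355,238,.041),f(352,241,.041)]);print(p)
d=p[0]+p[1]-p[2]-p[3];print(np.mean(p[:4],0),np.linalg.norm(d)/2,np.degrees(np.arctan2(-d[0],d[1])))
E
python3 -m inch '[-70,200,0,0,100,-70,200,0,0,100,-70,200,0,0,100,-70,200,0,0,100,-70,200,0,0,100,-70,200,0,0,100,-70,200,0,0,100,-70,200,0,0,100]';  python3 - <<'E'
from h import *
s=robot.read_state();c=read_camera("wrist");cv2.imwrite("pics/w3.png",c["image"]);print(s["tool_pos"],yaw())
E
```

```text
[array([0.45  , 0.1023, 0.016 ]), array([0.5505, 0.1158, 0.016 ]), array([ 0.574 , -0.0556,  0.016 ]), array([ 0.4717, -0.0694,  0.016 ]), array([0.5116, 0.0239, 0.041 ]), array([0.5104, 0.0224, 0.041 ])]
[0.51155  0.023275 0.016   ] 0.173032258553138 7.504929032239708
t: 3.12
tool_pos: [0.4413, 0.1266, 0.2871]
orientation: [2.068, 2.364, -0.001]
force: [-0.6, -0.1, -0.4]
opening: 0.093
gripper_force: 0.0
[0.44132555 0.12655613 0.28705077] 7.572702323613389
```

View pics/w3.png

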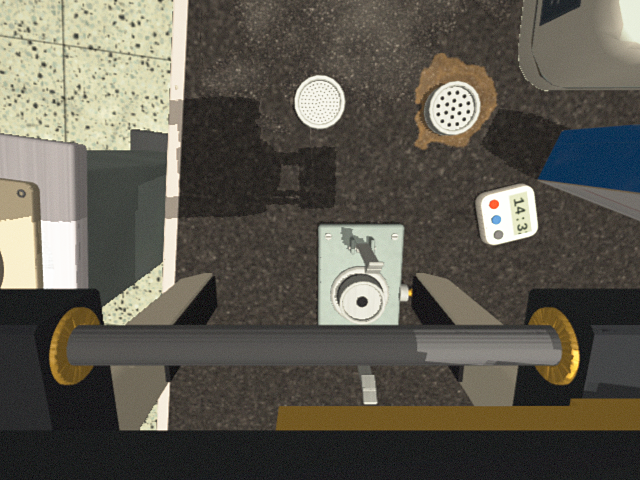

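Fine at (320,102), medium at (452,108).

```bash
python3 - <<'E'
from h import *
print(W([(320,102,.02),(452,108,.026)]))
E
```

```text
[array([0.4321, 0.2414, 0.02  ]), array([0.5754, 0.2536, 0.026 ])]
```

```bash
python3 -m inch '[-9,115,-100,0,100,-9,115,-100,0,100,-9,115,-100,0,100,-9,115,-100,0,100,-9,115,-200,0,100,-9,115,-200,0,100,-9,115,-230,0,100,-9,115,-230,0,100,-9,115,-230,0,100]'; python3 -m inch '[0,0,0,0,100,0,0,-30,0,100,0,0,-45,0,100,0,0,-52,0,100,0,0,-52,0,100,0,0,-52,0,100]'
```

```text
t: 3.97
tool_pos: [0.4299, 0.2403, 0.0541]
orientation: [-2.068, -2.361, 0.011]
force: [0.1, 0.2, 1.0]
opening: 0.0928
gripper_force: 0.0
t: 4.47
tool_pos: [0.4337, 0.2433, 0.0073]
orientation: [2.067, 2.364, 0.004]
force: [0.7, -0.6, 0.3]
opening: 0.0928
gripper_force: 0.0
```

```bash
python3 -m inch '[0,0,0,0,70,0,0,0,0,70,0,0,0,0,55,0,0,0,0,40,0,0,0,0,40,0,0,0,0,40,0,0,0,0,40,0,0,0,0,40]' 25; python3 -m inch '[0,0,0,0,40,0,0,20,0,40,0,0,60,0,40,0,0,90,0,40,0,0,90,0,40,0,0,90,0,40,0,0,90,0,40]'
```

```text
t: 5.13
tool_pos: [0.4319, 0.2429, 0.0051]
orientation: [-2.067, -2.365, -0.0]
force: [-0.6, 0.0, 1.2]
opening: 0.0555
gripper_force: 25.0
t: 5.72
tool_pos: [0.4315, 0.2426, 0.0943]
orientation: [-2.067, -2.365, 0.001]
force: [-0.3, -0.6, -2.3]
opening: 0.0554
gripper_force: 25.0
```

```bash
python3 -m inch '[0,0,40,0,40,10,-20,70,0,40,80,-218,70,0,40,80,-218,70,0,40,80,-218,70,0,40,80,-218,70,0,40,80,-218,70,0,40,80,-218,70,0,40,80,-218,70,0,40,80,-218,70,0,40]';python3 -m inch '[0,0,0,0,40,0,0,-35,0,40,0,0,-70,0,40,0,0,-95,0,40,0,0,-105,0,40,0,0,-105,0,40,0,0,-105,0,40]'; python3 - <<'E'
from h import *
s=robot.read_state();c=read_camera("wrist");cv2.imwrite("pics/w4.png",c["image"])
c=read_camera("scene");p=proj(c,np.array([.5115,.0235,.06]),c["extrinsics"]);print(p);u,v=p.astype(int);cv2.imwrite("pics/s4.png",cv2.resize(c["image"][v-75:v+75,u-100:u+100],None,fx=4,fy=4,interpolation=cv2.INTER_CUBIC))
E
```

```text
t: 6.55
tool_pos: [0.5107, 0.0249, 0.163]
orientation: [-2.067, -2.362, 0.003]
force: [-0.7, 0.2, -0.8]
opening: 0.0556
gripper_force: 25.0
t: 7.13
tool_pos: [0.5118, 0.0258, 0.0604]
orientation: [-2.065, -2.367, 0.0]
force: [0.8, -0.5, -0.0]
opening: 0.0555
gripper_force: 25.0
[347.0730636  242.92822012]
```

View pics/s4.png

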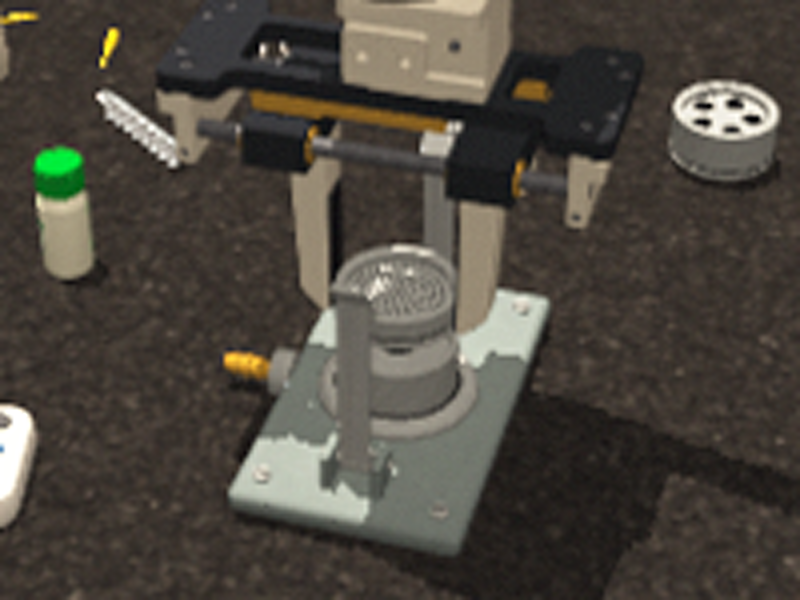

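Scene crop shows the fine stage gripped and hovering over the seat, between the catches and about centred. Lowering.

```bash
python3 -m inch '[0,-1,-4,0,40,0,-1,-8,0,40,0,-1,-11,0,40,0,-1,-12,0,40,0,-1,-13,0,40,0,-1,-13,0,40,0,-1,-13,0,40]'
```

```text
t: 7.82
tool_pos: [0.5119, 0.0238, 0.0471]
orientation: [-2.068, -2.365, -0.0]
force: [-0.3, 0.7, 1.1]
opening: 0.055
gripper_force: 25.0
```

```bash
python3 -m inch '[0,0,0,0,60,0,0,0,0,80,0,0,0,0,90,0,0,0,0,90,0,0,30,0,90,0,0,70,0,90,0,0,110,0,90,0,0,130,0,90,0,0,130,0,90]'; python3 - <<'E'
from h import *
t=read_camera("top");s=read_camera("scene")
print("box top",[ray(t,p,0).round(3) for p in[(203,210),(236,186),(212,172)]])
print("box scene",[ray(s,p,0).round(3) for p in[(143,310),(205,300),(190,345),(185,355)]])
cv2.imwrite("pics/s5.png",cv2.resize(s["image"][90:420,40:440],None,fx=1.8,fy=1.8,interpolation=cv2.INTER_CUBIC))
E
```

```text
t: 8.57
tool_pos: [0.5155, 0.0236, 0.1837]
orientation: [2.062, 2.359, 0.01]
force: [0.9, 0.2, 0.1]
opening: 0.0836
gripper_force: 0.0
box top [array([0.649, 0.291, 0.   ]), array([0.708, 0.21 , 0.   ]), array([0.747, 0.271, 0.   ])]
box scene [array([0.783, 0.265, 0.   ]), array([0.701, 0.201, 0.   ]), array([0.661, 0.292, 0.   ]), array([0.656, 0.311, 0.   ])]
```

View pics/s5.png

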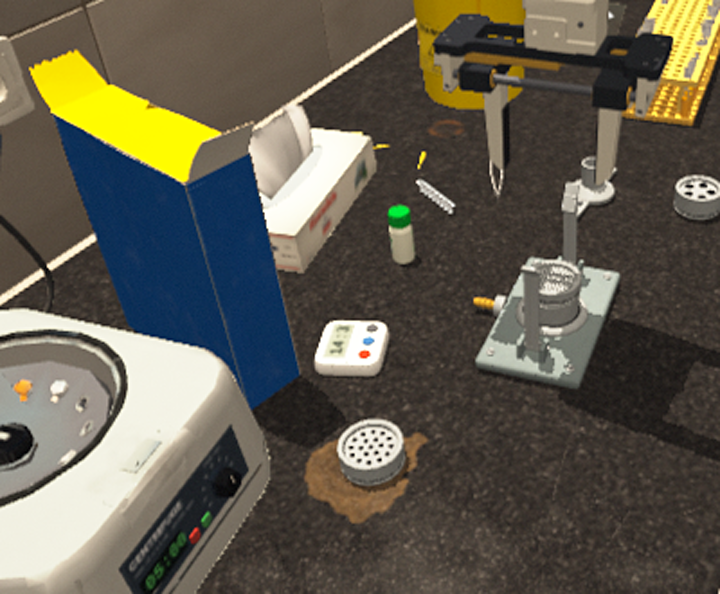

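Fine stage sits level on the seat. Going for the medium with the gripper turned, to clear box and centrifuge.

```bash
python3 -m inch '[10,30,0,-7,90,20,70,0,-14,90,30,110,0,-21,90,40,150,0,-28,90,64,190,0,-35,90,64,230,0,-42,90,64,230,0,-45,90,64,230,0,-45,90,64,230,0,-45,90,64,230,0,-45,90]'; python3 - <<'E'
from h import *
s=robot.read_state();print(s["tool_pos"],yaw(),s["q"])
E
```

```text
t: 9.5
tool_pos: [0.5751, 0.2525, 0.1753]
orientation: [2.814, 1.397, -0.005]
force: [1.0, -0.2, -0.2]
opening: 0.0838
gripper_force: 0.0
[0.57507694 0.25254237 0.17525094] -37.19981536038247 [ 3.32502759e-01  2.30716857e-01  1.45511545e+00 -5.34521898e-04
  1.45858073e+00  9.81821138e-01]
```

```bash
python3 -m inch '[0,1,-35,0,90,0,1,-70,0,90,0,1,-110,0,90,0,1,-140,0,90,0,1,-155,0,90,0,1,-165,0,90,0,1,-169,0,90,0,1,-169,0,90,0,1,-169,0,90]'; python3 -m inch '[0,0,0,0,70,0,0,0,0,60,0,0,0,0,50,0,0,0,0,40,0,0,0,0,40,0,0,0,0,40,0,0,0,0,40,0,0,0,0,40]' 25; python3 -m inch '[0,0,0,0,40,0,0,20,0,40,0,0,60,0,40,0,0,100,0,40,0,0,140,0,40,0,0,180,0,40,0,0,180,0,40,0,0,180,0,40]'
```

```text
t: 10.25
tool_pos: [0.5771, 0.2546, 0.0096]
orientation: [2.815, 1.394, 0.003]
force: [-0.0, 0.3, 0.7]
opening: 0.0835
gripper_force: 0.0
t: 10.92
tool_pos: [0.5763, 0.255, 0.0085]
orientation: [2.815, 1.394, 0.001]
force: [-0.2, -0.0, 4.4]
opening: 0.0557
gripper_force: 25.0
t: 11.58
tool_pos: [0.5778, 0.2555, 0.1916]
orientation: [2.815, 1.394, 0.01]
force: [-0.2, 0.3, -1.5]
opening: 0.0555
gripper_force: 25.0
```

```bash
python3 -m inch '[-5,-20,0,7,40,-15,-60,0,14,40,-25,-100,0,21,40,-35,-140,0,28,40,-50,-180,0,35,40,-65,-215,0,42,40,-65,-230,0,45,40,-65,-230,0,45,40,-65,-230,0,45,40,-65,-230,0,45,40]';python3 -m inch '[0,0,0,0,40,0,0,-35,0,40,0,0,-70,0,40,0,0,-95,0,40,0,0,-105,0,40,0,0,-108,0,40,0,0,-108,0,40,0,0,-108,0,40]'; python3 - <<'E'
from h import *
print(yaw())
E
```

```text
t: 12.42
tool_pos: [0.5103, 0.0254, 0.1865]
orientation: [-2.068, -2.362, 0.002]
force: [0.1, -0.0, -1.1]
opening: 0.0555
gripper_force: 25.0
t: 13.08
tool_pos: [0.5122, 0.0252, 0.0817]
orientation: [2.066, 2.365, 0.002]
force: [1.3, -0.3, -0.2]
opening: 0.0555
gripper_force: 25.0
7.7155364940211175
```

```bash
python3 -m inch '[0,-0.5,-4,0,40,0,-0.5,-8,0,40,0,-0.5,-11,0,40,0,-0.5,-13,0,40,0,-0.5,-14,0,40,0,-0.5,-14.5,0,40,0,-0.5,-14.5,0,40,0,-0.5,-14.5,0,40]'
```

```text
t: 13.75
tool_pos: [0.5114, 0.0242, 0.066]
orientation: [2.067, 2.365, 0.001]
force: [0.1, -0.6, 2.3]
opening: 0.0555
gripper_force: 25.0
```

```bash
python3 -m inch '[0,0,0,0,60,0,0,0,0,80,0,0,0,0,90,0,0,0,0,90,0,0,30,0,90,0,0,70,0,90,0,0,110,0,90,0,0,120,0,90,0,0,120,0,90]'; python3 -m inch '[-73,-267,0,0,90,-73,-267,0,0,90,-73,-267,0,0,90,-73,-267,0,0,90,-73,-267,0,0,90,-73,-267,0,0,90,-73,-267,0,0,90,-73,-267,0,0,90,-73,-267,0,0,90]'; python3 - <<'E'
from h import *
s=read_camera("scene")
print(robot.read_state()["tool_pos"],yaw())
cv2.imwrite("pics/s6.png",cv2.resize(s["image"][160:310,250:450],None,fx=4,fy=4,interpolation=cv2.INTER_CUBIC))
E
```

```text
t: 14.5
tool_pos: [0.5135, 0.0244, 0.1902]
orientation: [2.063, 2.361, 0.008]
force: [0.7, 0.2, -0.4]
opening: 0.0836
gripper_force: 0.0
t: 15.25
tool_pos: [0.4366, -0.2433, 0.1836]
orientation: [-2.069, -2.36, 0.0]
force: [0.4, 1.2, -0.1]
opening: 0.084
gripper_force: 0.0
[ 0.43708436 -0.24220324  0.18377638] 7.600192142349483
```

View pics/s6.png

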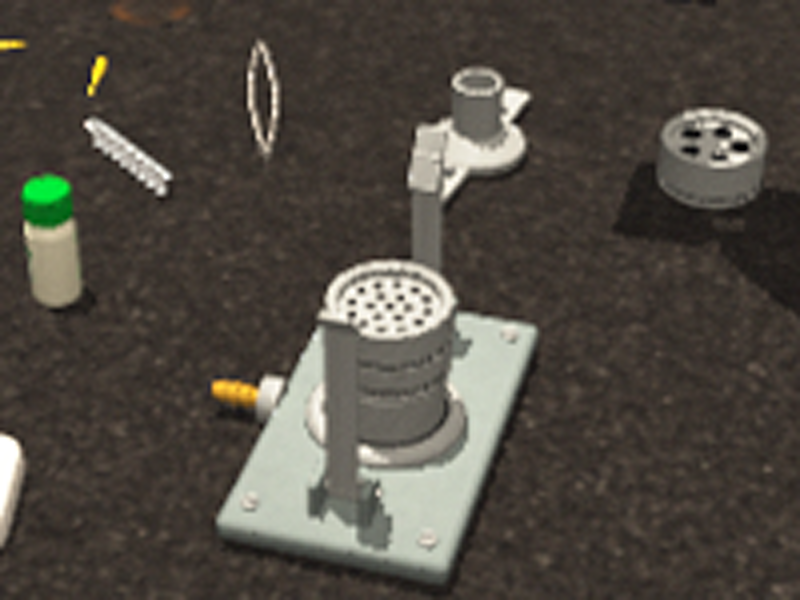

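Fine and medium are nested and level. Now the coarse stage.

```bash
python3 -m inch '[0,0,-35,0,90,0,0,-70,0,90,0,0,-110,0,90,0,0,-140,0,90,0,0,-160,0,90,0,0,-170,0,90,0,0,-173,0,90,0,0,-173,0,90,0,0,-173,0,90]'; python3 -m inch '[0,0,0,0,70,0,0,0,0,60,0,0,0,0,50,0,0,0,0,40,0,0,0,0,40,0,0,0,0,40,0,0,0,0,40,0,0,0,0,40]' 25; python3 -m inch '[0,0,0,0,40,0,0,20,0,40,0,0,60,0,40,0,0,100,0,40,0,0,140,0,40,0,0,180,0,40,0,0,190,0,40,0,0,190,0,40]'
```

```text
t: 16.05
tool_pos: [0.4391, -0.2428, 0.0139]
orientation: [2.065, 2.365, 0.0]
force: [0.0, -0.3, 0.2]
opening: 0.0837
gripper_force: 0.0
t: 16.72
tool_pos: [0.4382, -0.2429, 0.013]
orientation: [2.067, 2.365, 0.0]
force: [-2.0, 1.0, 6.4]
opening: 0.0554
gripper_force: 25.0
t: 17.38
tool_pos: [0.4399, -0.2441, 0.2068]
orientation: [2.063, 2.36, 0.001]
force: [-0.1, 0.3, -1.6]
opening: 0.0554
gripper_force: 25.0
```

```bash
python3 -m inch '[73,267,0,0,40,73,267,0,0,40,73,267,0,0,40,73,267,0,0,40,73,267,0,0,40,73,267,0,0,40,73,267,0,0,40,73,267,0,0,40,73,267,0,0,40,73,267,0,0,40]';python3 -m inch '[0,0,-30,0,40,0,0,-60,0,40,0,0,-80,0,40,0,0,-90,0,40,0,0,-94,0,40,0,0,-94,0,40,0,0,-94,0,40,0,0,-94,0,40]'
```

```text
t: 18.22
tool_pos: [0.5097, 0.0241, 0.2002]
orientation: [-2.065, -2.364, 0.004]
force: [0.2, 0.4, -1.3]
opening: 0.0554
gripper_force: 25.0
t: 18.88
tool_pos: [0.5121, 0.024, 0.1103]
orientation: [2.067, 2.363, 0.003]
force: [0.5, 0.6, -1.4]
opening: 0.0558
gripper_force: 25.0
```

```bash
python3 -m inch '[0,0,-5,0,40,0,0,-10,0,40,0,0,-13,0,40,0,0,-15,0,40,0,0,-16,0,40,0,0,-17,0,40,0,0,-17,0,40,0,0,-17,0,40]'
```

```text
t: 19.55
tool_pos: [0.5109, 0.0244, 0.0917]
orientation: [2.067, 2.366, 0.0]
force: [-2.2, -0.2, 2.3]
opening: 0.0552
gripper_force: 25.0
```

```bash
python3 -m inch '[0,0,0,0,60,0,0,0,0,80,0,0,0,0,90,0,0,0,0,90,0,0,30,0,90,0,0,70,0,90,0,0,110,0,90,0,0,120,0,90,0,0,120,0,90]'; python3 -m inch '[54,-120,0,-8.3,90,54,-120,0,-8.3,90,54,-120,0,-8.3,90,54,-245,0,-8.3,90,54,-300,0,-8.3,90,54,-340,0,-8.3,90,54,-340,0,-8.3,90,54,-340,0,-8.3,90,54,-340,0,-8.3,90,54,-340,0,-8.3,90]'; python3 - <<'E'
from h import *
s=read_camera("scene")
w=read_camera("wrist")
print(robot.read_state()["tool_pos"],yaw())
a=cv2.resize(s["image"][170:310,280:400],None,fx=3.5,fy=3.5,interpolation=cv2.INTER_CUBIC)
b=cv2.resize(w["image"][60:305,210:410],None,fx=2,fy=2,interpolation=cv2.INTER_CUBIC)
b=b[:490]; o=np.zeros((490,820,3),np.uint8);o[:,:420]=a;o[:,420:]=b;cv2.imwrite("pics/s7.png",o[:,:800])
E
```

```text
t: 20.3
tool_pos: [0.5137, 0.0242, 0.2166]
orientation: [2.063, 2.36, 0.008]
force: [-0.6, -0.3, 0.2]
opening: 0.0835
gripper_force: 0.0
t: 21.13
tool_pos: [0.5631, -0.3198, 0.2087]
orientation: [-2.237, -2.203, 0.003]
force: [-0.5, 0.1, 0.2]
opening: 0.0835
gripper_force: 0.0
[ 0.56401806 -0.31580964  0.20929277] -0.7095589172273898
```

View pics/s7.png

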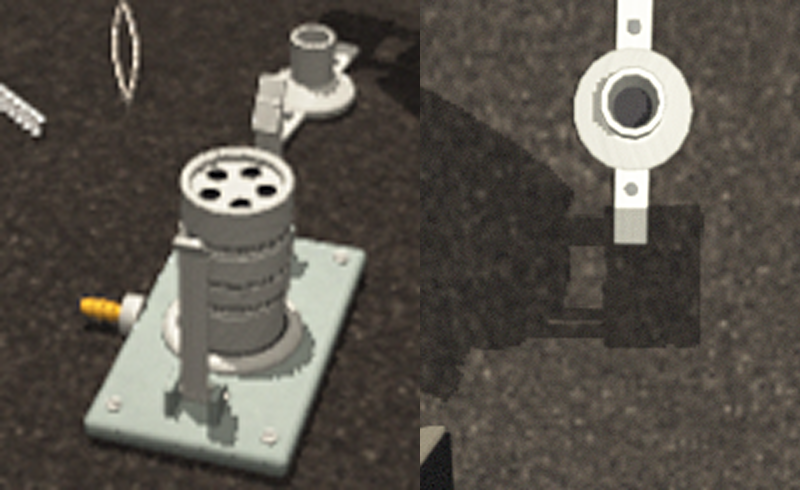

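Stack complete and level at left. Cover: neck top at pixel (316,111.5), ear screws (317,73.5) and (315.5,154.5).

```bash
python3 - <<'E'
from h import *
p=W([(317,73.5,.009),(315.5,154.5,.009),(316,111.5,.048)]);d=p[0]-p[1]
print(p,(p[0]+p[1])/2,np.degrees(np.arctan2(-d[0],d[1])),yaw(),robot.read_state()["tool_pos"])
E
```

```text
[array([ 0.5673, -0.183 ,  0.009 ]), array([ 0.5652, -0.2553,  0.009 ]), array([ 0.5659, -0.2198,  0.048 ])] [ 0.56625 -0.21915  0.009  ] -1.6637250042915839 -0.6247010991045536 [ 0.5644132  -0.31481975  0.20979425]
```

```bash
python3 -m inch '[1.5,40,0,-0.5,70,1.5,80,0,-0.5,70,1.5,95,0,-0.5,70,1.5,95,-40,-0.5,70,1.5,95,-80,-0.5,70,1.5,95,-120,-0.5,70,1.5,95,-150,-0.5,70,1.5,95,-165,-0.5,70,1.5,95,-165,-0.5,70,1.5,95,-165,-0.5,70]';python3 -m inch '[0,0,0,0,70,0,0,0,0,70]'; python3 - <<'E'
from h import *
print(robot.read_state()["tool_pos"],yaw())
E
```

```text
t: 22.12
tool_pos: [0.5657, -0.219, 0.0457]
orientation: [-2.239, -2.2, 0.001]
force: [0.1, -0.5, 0.6]
opening: 0.0652
gripper_force: 0.0
t: 22.28
tool_pos: [0.5682, -0.221, 0.0491]
orientation: [2.239, 2.198, 0.002]
force: [0.5, -0.1, 0.0]
opening: 0.0651
gripper_force: 0.0
[ 0.56816156 -0.22101943  0.04909892] -1.0711153369392512
```

```bash
python3 -m inch '[0,0,-10,0,70,0,0,-18,0,70,0,0,-22,0,70,0,0,-22,0,70,0,0,-22,0,60,0,0,-22,0,60,0,0,-22,0,60]'; python3 - <<'E'
from h import *
print(robot.read_state()["tool_pos"],yaw())
E
```

```text
t: 22.87
tool_pos: [0.5666, -0.2208, 0.0248]
orientation: [2.243, 2.199, 0.0]
force: [-0.0, -0.3, -0.8]
opening: 0.0563
gripper_force: 0.0
[ 0.56663365 -0.22081437  0.02476811] -1.1135177028674834
```

```bash
python3 -m inch '[0,0,0,0,50,0,0,0,0,40,0,0,0,0,30,0,0,0,0,20,0,0,0,0,15,0,0,0,0,15,0,0,0,0,15,0,0,0,0,15]' 50;python3 -m inch '[0,0,0,0,15,0,0,0,0,15,0,0,20,0,15,0,0,60,0,15,0,0,100,0,15,0,0,140,0,15,0,0,180,0,15,0,0,200,0,15,0,0,200,0,15]'; python3 - <<'E'
from h import *
print(robot.read_state()["tool_pos"],yaw())
E
```

```text
t: 23.53
tool_pos: [0.5664, -0.2207, 0.0245]
orientation: [2.243, 2.2, 0.0]
force: [-0.5, 0.2, 0.6]
opening: 0.0272
gripper_force: 50.0
t: 24.28
tool_pos: [0.5692, -0.2221, 0.2319]
orientation: [2.236, 2.193, 0.006]
force: [0.7, 0.4, -0.4]
opening: 0.0271
gripper_force: 50.0
[ 0.56922336 -0.22208238  0.23193608] -1.1107899072077905
```

```bash
python3 -m inch '[-55,244,0,8.6,15,-55,244,0,8.6,15,-55,244,0,8.6,15,-55,244,0,8.6,15,-55,244,0,8.6,15,-55,244,0,8.6,15,-55,244,0,8.6,15,-55,244,0,8.6,15,-55,244,0,8.6,15,-55,244,0,8.6,15]';python3 -m inch '[0,0,-35,0,15,0,0,-60,0,15,0,0,-75,0,15,0,0,-80,0,15,0,0,-80,0,15,0,0,-80,0,15,0,0,-80,0,15]'; python3 - <<'E'
from h import *
print(robot.read_state()["tool_pos"],yaw())
s=read_camera("scene");w=read_camera("wrist")
a=cv2.resize(s["image"][170:310,280:400],None,fx=3.5,fy=3.5,interpolation=cv2.INTER_CUBIC)
b=cv2.resize(w["image"],None,fx=.59,fy=.59,interpolation=cv2.INTER_AREA)
o=np.zeros((490,800,3),np.uint8);o[:,:420]=a;o[:b.shape[0],420:420+b.shape[1]]=b[:,:380];cv2.imwrite("pics/s8.png",o)
E
```

```text
t: 25.12
tool_pos: [0.5113, 0.0223, 0.2237]
orientation: [-2.072, -2.36, 0.002]
force: [-0.5, -0.4, -0.5]
opening: 0.027
gripper_force: 50.0
t: 25.7
tool_pos: [0.5126, 0.0227, 0.1461]
orientation: [2.071, 2.359, 0.002]
force: [0.5, 0.0, 0.0]
opening: 0.0272
gripper_force: 50.0
[0.51255984 0.02269328 0.14610262] 7.435733048793956
```

View pics/s8.png

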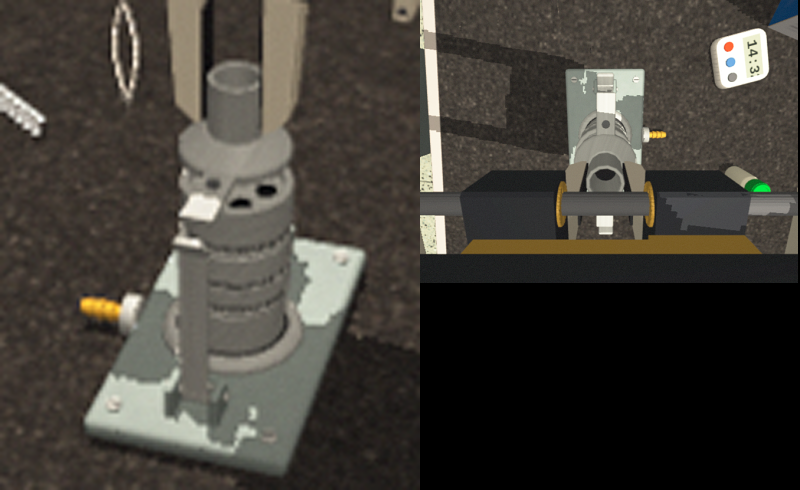

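Cover hovers above the stack with its ear in line with the catch. Lowering onto the stack.

```bash
python3 -m inch '[-0.5,0.5,-4,0,15,-0.5,0.5,-8,0,15,-0.5,0.5,-10,0,15,-0.5,0.5,-12,0,15,-0.5,0.5,-12.5,0,15,-0.5,0.5,-12.5,0,15,-0.5,0.5,-12.5,0,15]' 60; python3 - <<'E'
from h import *
print(robot.read_state()["tool_pos"],yaw(),robot.read_state()["wrist_torque"])
E
```

```text
t: 26.38
tool_pos: [0.5108, 0.0239, 0.132]
orientation: [-2.071, -2.362, 0.0]
force: [-0.5, 0.2, 0.6]
opening: 0.0271
gripper_force: 60.0
[0.51081279 0.0239038  0.13204688] 7.494848100628192 [ 0.05495078  0.15191559 -0.03802386]
```

```bash
python3 -m inch '[0,0,-2,0,15,0,0,-4,0,15,0,0,-6,0,15,0,0,-8,0,15,0,0,-8,0,15,0,0,-8,0,15]';python3 -m inch '[0,0,-2,0,15,0,0,-4,0,15,0,0,-6,0,15,0,0,-8,0,15,0,0,-9.5,0,15,0,0,-10,0,15,0,0,-10,0,15,0,0,-10,0,15]'
```

```text
t: 26.88
tool_pos: [0.5114, 0.0238, 0.1245]
orientation: [2.071, 2.361, 0.001]
force: [-0.9, 0.4, 4.7]
opening: 0.0275
gripper_force: 60.0
t: 27.55
tool_pos: [0.5115, 0.0238, 0.115]
orientation: [2.071, 2.361, 0.001]
force: [-3.5, 0.6, 9.2]
opening: 0.0271
gripper_force: 60.0
```

```bash
python3 -m inch '[0,0,-1,0,15,0,0,-1.5,0,15,0,0,-2,0,15,0,0,-2,0,15,0,0,-2,0,15]'; python3 - <<'E'
from h import *
s=read_camera("scene");w=read_camera("wrist")
a=cv2.resize(s["image"][180:300,290:390],None,fx=4,fy=4,interpolation=cv2.INTER_CUBIC)
b=cv2.resize(w["image"][100:340,220:420],None,fx=2,fy=2,interpolation=cv2.INTER_CUBIC)
cv2.imwrite("pics/s9.png",np.hstack([a,b]))
E
```

```text
t: 27.97
tool_pos: [0.5115, 0.0238, 0.1132]
orientation: [2.071, 2.361, 0.001]
force: [-3.1, 0.3, 9.9]
opening: 0.0272
gripper_force: 60.0
```

View pics/s9.png

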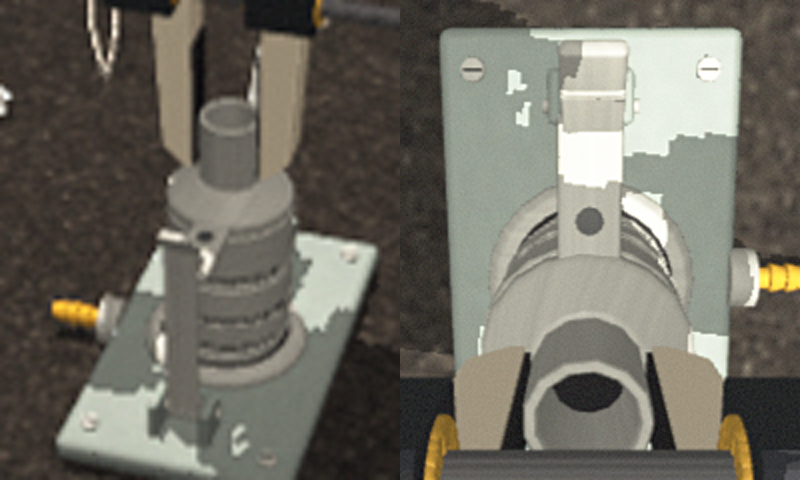

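Both parts look pressed home, with the ear under the nose of the left catch. I'll ease up 3.5 mm to test the catch by force.

```bash
python3 -m inch '[0,0,1,0,15,0,0,2,0,15,0,0,3,0,15,0,0,3.5,0,15,0,0,3.5,0,15,0,0,3.5,0,15]'
```

```text
t: 28.57
tool_pos: [0.5115, 0.0238, 0.1165]
orientation: [2.071, 2.361, 0.001]
force: [-2.3, 0.7, 8.6]
opening: 0.0274
gripper_force: 60.0
```

The force follows the spring less the stack's weight, so the seat is only now at about 15.4 mm. Ease up a bit further.

```bash
python3 -m inch '[0,0,0.5,0,15,0,0,0.8,0,15,0,0,0.8,0,15,0,0,0.8,0,15]';python3 -m inch '[0,0,0.3,0,15,0,0,0.7,0,15,0,0,0.7,0,15,0,0,0.7,0,15]'
```

```text
t: 28.9
tool_pos: [0.5115, 0.0238, 0.117]
orientation: [2.071, 2.361, 0.001]
force: [-1.5, 0.2, 7.1]
opening: 0.0268
gripper_force: 60.0
t: 29.23
tool_pos: [0.5113, 0.0238, 0.1171]
orientation: [2.071, 2.361, 0.001]
force: [2.2, 0.6, 1.3]
opening: 0.0272
gripper_force: 60.0
```

Force dropped from 7 to 1.3 N while z stayed at 0.117, so both catches hold. Let go and retreat.

```bash
python3 -m inch '[0,0,-0.7,0,20,0,0,-0.7,0,35,0,0,-0.7,0,50,0,0,-0.7,0,60,0,0,-0.7,0,60,0,0,20,0,60,0,0,60,0,60,0,0,100,0,60,0,0,140,0,60,0,0,140,0,60]';python3 -m inch '[0,-50,0,0,60,0,-90,0,0,60,0,-130,0,0,60,0,-130,0,0,60,0,-130,0,0,60,0,-130,0,0,60]'; python3 - <<'E'
from h import *
s=read_camera("scene");w=read_camera("wrist")
a=cv2.resize(s["image"][180:300,290:390],None,fx=4,fy=4,interpolation=cv2.INTER_CUBIC)
b=cv2.resize(w["image"][0:240,220:420],None,fx=2,fy=2,interpolation=cv2.INTER_CUBIC)
cv2.imwrite("pics/s10.png",np.hstack([a,b]))
E
```

```text
t: 30.07
tool_pos: [0.5145, 0.0236, 0.2664]
orientation: [2.065, 2.354, 0.012]
force: [0.9, 1.1, 1.7]
opening: 0.0558
gripper_force: 0.0
t: 30.57
tool_pos: [0.5107, -0.106, 0.2565]
orientation: [-2.073, -2.359, -0.0]
force: [0.7, -0.4, 0.8]
opening: 0.056
gripper_force: 0.0
```

View pics/s10.png

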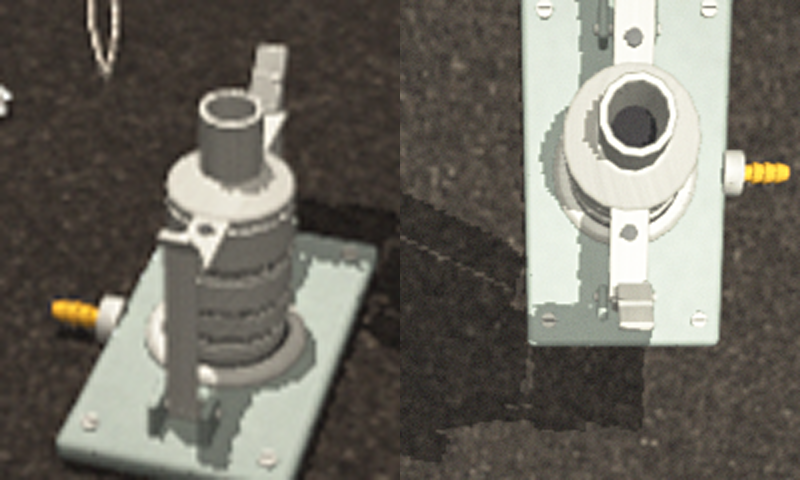

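The cover stays down and level with the gripper away. Both catch noses sit over the ears (left at (190,237), right at (635,300)), so I'm handing it in.

```bash
python3 -c "
from plant import job
print(job.close_job())"
```

```text
the job is handed in; nothing more can be done
None
```

The sampler is assembled and handed in at about 31 s: fine, medium and coarse stages stacked bottom to top, the inlet cover caught under both catches and released, and the timer and dropper bottle not touched.

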